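# Open the child-safe tub

### The job

Open the tub of cleaning tablets: its child-safe cap only spins round unless you push it down, so press the cap down and, keeping it pressed, twist it anticlockwise (seen from above) until it comes free. Lift the cap off and stand it right way up on the worktop beside the tub. Leave the tub standing upright where it is, and do not disturb the mug or the tumbler.

Things in the scene. Friction and masses are not known exactly. Their poses are not given: they have to be found in the camera images.
- tub: White plastic wide-mouth tub, loose, full and heavy (about 1.4 kg, 12 to 17 N). Body square with rounded edges, 116 x 116 mm in plan, 97 mm high, plain paper label on its -x face. A sloping shoulder runs from 43 mm off the axis at 97 mm height to 25 mm off the axis at 108 mm, where the round neck begins. Origin: centre of its underside; z up along the neck's axis.
- tub_rim (a point): Centre of the neck's rim, 136 mm above the tub's underside. The neck is 41 mm across; two ledges on it, out to 51 mm, hold the inner cap by two lugs. Once freed, the cap lifts straight up: after 10 mm its lugs are past the ledges, after 20 mm it is clear of the rim.
- cap: The child-safe cap (about 90 g), closed on the tub's neck at the start. Frame of the inner cap hidden inside the ribbed shell: origin on the axis, 1.5 mm above the shell's lower edge, so at z = 0.118 while closed on the tub and 0.0015 when the cap stands on the worktop. z points up out of its top; x and y turn with the inner cap, not with the shell.
- cap_top (a point): Centre of the flat top of the cap's outer shell: round, ribbed grey plastic, 62 mm across, 40.5 mm tall, two moulded curved arrows on top. 157 mm above the worktop while closed, 40.5 mm when the cap stands on the worktop. Take the shell by its side from above, across the 62 mm, in any direction. Its x axis turns with the shell.
- cap_shell (a joint): How far the shell is pressed down on the inner cap, in m: 0 let go, 0.006 fully pressed (9 N of spring, up to 15 N until the lugs fall in; the seal gives 1 mm more, so 7 mm in all). Pressed over about 4.5 mm, two lugs in the shell catch between the 12 ribs of the inner cap and turn it, against about 0.2 N m, after 0 to 20 degrees idle; pressed less, they click over the ribs.
- cap_spin (a joint): Turn of the shell on the inner cap, rad, positive anticlockwise seen from above; without end. Not pressed, it spins freely and opens nothing. Pressed, the inner cap itself must turn 30 to 37 degrees anticlockwise to be free and meets a stop near 80, so one pressed twist of 60 to 72 degrees always frees it; let up, the cap then rises 3 mm. If not, turn back freely and repeat.
- mug: White mug, 87 mm across (121 mm with its handle), 96 mm high, loose, behind the tub to the left. Origin: centre of its underside.
- tumbler: Plain steel tumbler, 77 mm across, 103 mm high, loose, behind the tub to the right. Origin: centre of its underside.

How it is judged:
At the end, for the whole second after the job is handed in: The cap stands right way up (within 7 degrees) and at rest on the worktop, its centre within 0.35 m of the tub's; the open tub stands upright within 50 mm of where it was; mug and tumbler stand upright within 40 mm of where they were (height (world z) of cap between -0.002 and 0.006 m and angle between cap's own z axis and vertical below 0.12 rad and horizontal distance between cap and tub below 0.35 m and linear speed of each of cap, tub below 0.02 m/s and angle between tub's own z axis and vertical below 0.06 rad and height (world z) of tub below 0.005 m and distance of tub from where it was at the start of the episode below 0.05 m and angle between each of mug, tumbler's own z axis and vertical below 0.1 rad and distance of each of mug, tumbler from where it was at the start of the episode below 0.04 m); the robot touches nothing.
It fails at once if the tub is tipped more than 20 degrees (angle between tub's own z axis and vertical above 0.35 rad).
It fails at once if the tub is lifted more than 20 mm off the worktop (height (world z) of tub above 0.02 m).
It fails at once if the mug or the tumbler is knocked over (angle between any of mug, tumbler's own z axis and vertical above 0.6 rad).
It also fails if it takes over 48 s, if anything falls off the work surface, if the arm or the gripper's body presses on something with over 40 N, if the wrist force passes 120 N, or if a joint passes its speed limit or range.

### The arm

A 6-joint arm with a two-finger parallel gripper is mounted at the origin on a cart in front of the work surface, level with it; the furniture and walls round the work are solid. World frame = base frame: x ahead of the robot, y to its left, z up, the work surface at z = 0. Lengths are in m, angles in rad, forces in N, time in s.
With the tool pointing down it reaches from about 0.225 to 0.875 m from the base axis. Payload 3.4 kg.
Tool frame: the origin (TCP) lies at the very end of the fingers, on their centre line; the grasp point (between the pads) lies 19 mm behind it; z points along the fingers, y is the direction in which the jaws open and shut (so a half turn about z gives the same grasp; the last joint's range is limited). The gripper opens to 85 mm and grips with 20 to 120 N. Pads are 22 mm wide; open, the fingers measure 114 mm over their backs; the gripper's body (76 mm by 85 mm) begins 54 mm behind the grasp point. The pads swing forward as they close: fully open they stand 13 mm farther back than shut.
Start: joints at [-1.43, 0.276, 1.505, -0, 1.361, -0.121], TCP at [0.149, -0.555, 0.231] pointing down, gripper open.
Joint ranges: [-2.89, 2.89], [-0.75, 2.08], [0.22, 2.7], [-1.18, 4.32], [0.11, 2.71], [-2.7, 2.7]. Speed limits (rad/s): [2.57, 2.57, 3.14, 3.14, 3.14, 3.14].

### API

Orientations are given as a unit quaternion [w, x, y, z].
In Python, from rig import telemetry, optics, order gives the robot as it stands.
- The arm moves only by the shell command python3 -m creep 'ROWS' [FORCE]. ROWS is a JSON object of lists of equal length, an entry for each row: "slide": the shift along the world's x, y, z normalised to -1 to 1, where 1 is 0.15 m, a list of three; "twist": the turn, a rotation vector about the world's x, y, z normalised to -1 to 1, where 1 is 360 degrees, a list of three; "fingers": the gripper's target within -1 to 1 (fully open at 1, half-way at 0, shut at -1). A call has 1 to 20 rows; each row is the pose to reach, as a shift and turn from the pose commanded when the call began, turning the shorter way round; what a row does not reach only later rows make up. A row lasts 1/10 s, in which the tool goes at most 50 mm and 8.59 degrees, less where a joint would pass 70% of its speed; a pose out of reach is approached as far as the arm can. A call with a number of a shift or a turn outside -1 to 1 is refused whole. A call with a gripper value outside its range is refused whole. The fingers move at their own pace and stop on an object; FORCE is the grip in N (left out, the last holds). Time passes only in rows, so rows that repeat a pose let the fingers close. It gives the time, the measured TCP pose, the force and the opening at its end, in the units of the state.
- telemetry.get_state(): the state, without advancing time (a new reading comes with each control period).
- optics.get_image(name): name is "scene" or "side" or "wrist"; returns a dict with "img" (480x640x3 uint8, blue, green, red), "depth" (480x640 float32, m along the optical axis (not along the pixel's ray), 0 where there is no reading), "fovy" (degrees; the focal length in pixels is half the picture's height over the tangent of half this angle, whatever the lens; pixels are square), "cx", "cy" (the principal point, pixels), "world_from_camera" (4x4, takes a point from camera to world coordinates). Camera axes: x right, y down, z forward; pixel columns grow to the right and rows downward; lengths in m; the calibration is good to about 2 mm. A picture is of the moment at which its call begins.
- order.sign_off(): hands the job in, once; it reports no verdict.
The state is a dict: "clock": time; "qpos": joint angles; "qd": joint speeds; "effort": joint torques, N m; "position": TCP position; "ee_rot": TCP orientation; "contact_force": force on the tool from outside, world axes, zero at the start; "moment": the same for the moment, N m; "width": finger opening in m.
Only numpy, scipy, OpenCV 4.12 (cv2) and the standard library are available. Lean on these libraries where they do the work, as an engineer would, in place of code of your own. Each camera call takes 0.05 s, during which the arm holds its last target.

## Working session

There is one attempt and no reset: what is moved stays moved. The work goes in short steps, Python scripts to look and compute and a shell command to move; the robot and the scene stay as the last step left them, time stands still between calls to the robot, and variables do not carry over. Pictures are saved under pics/ and viewed, and the job is handed in when it is done.

```bash
ls; mkdir -p pics
cat > h.py <<'E'
import numpy as np, cv2
from rig import telemetry, optics, order
def grab(n,f):
    d=optics.get_image(n); cv2.imwrite('pics/'+f+'.png',d['img']); np.savez('pics/'+f+'.npz',**d); return d
def load(f):
    return dict(np.load('pics/'+f+'.npz'))
def K(d):
    f=240/np.tan(np.radians(float(d['fovy']))/2); return f,float(d['cx']),float(d['cy'])
def ray(d,u,v):
    f,cx,cy=K(d); T=np.array(d['world_from_camera']); r=T[:3,:3]@np.array([(u-cx)/f,(v-cy)/f,1]); return T[:3,3],r
def plane(d,u,v,z):
    o,r=ray(d,u,v); return o+r*(z-o[2])/r[2]
def pts(d):
    f,cx,cy=K(d); T=np.array(d['world_from_camera']); v,u=np.mgrid[:480,:640]; D=d['depth']
    P=np.stack([(u-cx)/f*D,(v-cy)/f*D,D],-1)@T[:3,:3].T+T[:3,3]; P[D==0]=np.nan; return P
E
python3 - <<'E'
from h import *
print(telemetry.get_state())
for n in('scene','side','wrist'):
    d=grab(n,n+'0'); print(n,d['fovy'],d['cx'],d['cy'],np.round(d['world_from_camera'],3).tolist())
E
```

```text
pics
{'clock': 0.0, 'qpos': array([-1.42998423e+00,  2.76614732e-01,  1.50617389e+00, -1.19095582e-05,
        1.36069380e+00, -1.20975372e-01]), 'qd': array([ 0.00047204, -0.00181774,  0.00193975, -0.00079918, -0.00222179,
        0.00130934]), 'effort': array([ 1.81394174e-03, -4.16767359e+01, -2.45807004e+01, -5.92398756e-04,
        1.10288960e-02, -1.66047391e-05]), 'position': array([ 0.1487415 , -0.55486351,  0.23041222]), 'ee_rot': array([-9.44779818e-04,  9.91445034e-01,  1.30521463e-01, -1.51939180e-05]), 'contact_force': array([ 0.39252826, -0.05798052,  0.12474194]), 'moment': array([-0.00538056,  0.04393903, -0.06039644]), 'width': 0.08540416591626929}
scene 44.40418516469466 315.7159469361865 241.4001588073349 [[-0.675, -0.52, 0.523, 0.047], [-0.737, 0.461, -0.494, 0.603], [0.016, -0.719, -0.695, 0.801], [0.0, 0.0, 0.0, 1.0]]
side 54.40174962426452 321.50533431026565 237.6325142044588 [[-0.926, -0.168, 0.337, 0.285], [-0.377, 0.405, -0.833, 0.826], [0.004, -0.899, -0.438, 0.487], [0.0, 0.0, 0.0, 1.0]]
wrist 62.763281810926536 320.7504145307174 240.27901202171506 [[0.259, -0.925, -0.277, 0.219], [-0.966, -0.249, -0.073, -0.536], [-0.002, 0.286, -0.958, 0.374], [0.0, 0.0, 0.0, 1.0]]
```

View pics/scene0.png

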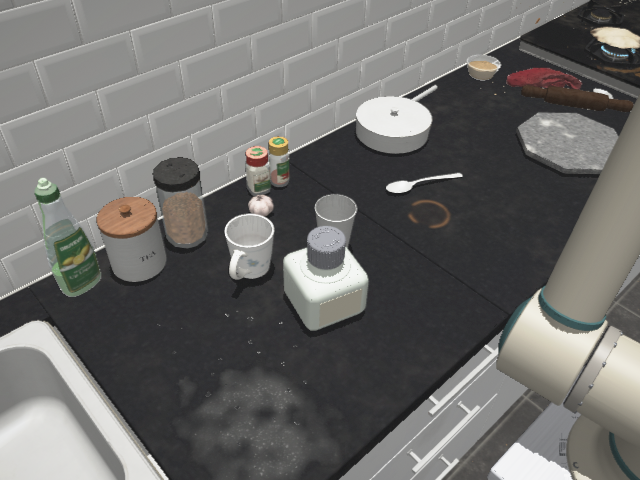

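View pics/side0.png

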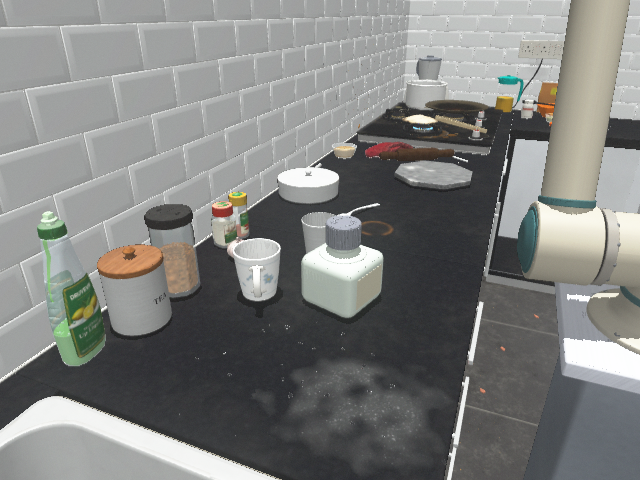

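View pics/wrist0.png

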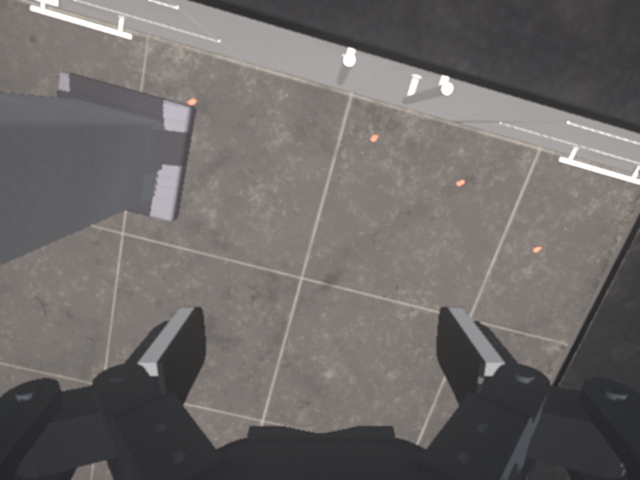

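The scene view shows the tub at about (325,285) with its cap top at about (326,236). The mug is at (250,245) and the tumbler at (336,215). In the side view the cap top is at about (344,222). Next I'll locate the cap top from both views.

Run:
```python
from h import *
rays=[]
for n,(u0,v0,u1,v1) in (('scene0',(295,215,355,275)),('side0',(318,205,372,255))):
    d=load(n);im=d['img'];P=pts(d)
    hsv=cv2.cvtColor(im,cv2.COLOR_BGR2HSV)
    box=np.zeros((480,640),bool);box[v0:v1,u0:u1]=1
    z=P[...,2]
    print(n,'z pct in box',np.nanpercentile(z[box],[50,80,90,95,99]))
    m=box&(z>0.152)&(z<.163)
    p=P[m]; print('top pts',len(p),p.mean(0),p.min(0),p.max(0))
    xy=p[:,:2].astype(np.float32)
    c,r=cv2.minEnclosingCircle(xy); print('circle',c,r)
    cs,_=cv2.findContours(m.astype(np.uint8),cv2.RETR_EXTERNAL,cv2.CHAIN_APPROX_NONE)
    k=max(cs,key=cv2.contourArea); e=cv2.fitEllipse(k); print('ell',e)
    rays.append(ray(d,*e[0])); print('plane .157',plane(d,*e[0],.157))
    # tub body top & objects
    for nm,b in dict(scene0=dict(tub=(280,240,372,330),mug=(222,210,278,282),tum=(312,192,360,236)),side0=dict(tub=(298,235,386,315),mug=(228,235,284,302),tum=(298,208,328,256)))[n].items():
        B=np.zeros((480,640),bool);B[b[1]:b[3],b[0]:b[2]]=1
        q=P[B&(z>.01)];print(nm,np.nanmin(q,0).round(3),np.nanmax(q,0).round(3),np.nanmedian(q,0).round(3))
(o1,r1),(o2,r2)=rays
A=np.stack([r1,-r2],1);s=np.linalg.lstsq(A,o2-o1,rcond=None)[0]
a,b=o1+s[0]*r1,o2+s[1]*r2;print('tri',a,b,np.linalg.norm(a-b))
d=load('scene0');P=pts(d);z=P[...,2]
for h in(.05,.09):
    B=np.zeros((480,640),bool);B[240:330,280:372]=1
    q=P[B&(abs(z-h)<.01)];
    if len(q): print(h,cv2.minAreaRect(q[:,:2].astype(np.float32)))
for nm,b in dict(mug=(222,210,278,282),tum=(312,192,360,236)).items():
    B=np.zeros((480,640),bool);B[b[1]:b[3],b[0]:b[2]]=1
    q=P[B&(z>.085)&(z<.11)];print(nm,len(q),cv2.minEnclosingCircle(q[:,:2].astype(np.float32)))
```

```text
scene0 z pct in box [0.10085219 0.15345491 0.15511316 0.15597089 0.15715358]
top pts 823 [0.52616727 0.12860289 0.1549425 ] [0.49527026 0.09814271 0.15203589] [0.55738764 0.15848885 0.15843571]
circle (0.5264155864715576, 0.1272563636302948) 0.03174443542957306
ell ((325.8326416015625, 239.3114776611328), (26.800662994384766, 37.589988708496094), 92.48556518554688)
plane .157 [0.52444259 0.13038924 0.157     ]
tub [0.459 0.002 0.01 ] [0.593 0.196 0.158] [0.499 0.153 0.091]
mug [0.635 0.05  0.01 ] [0.795 0.241 0.097] [0.674 0.171 0.065]
tum [ 0.515 -0.02   0.04 ] [0.654 0.14  0.158] [0.62  0.013 0.088]
side0 z pct in box [0.10457112 0.15028588 0.157776   0.15842635 0.15919852]
top pts 506 [0.52545329 0.13263312 0.15740031] [0.49679298 0.09727989 0.15209702] [0.55592557 0.15921851 0.15982085]
circle (0.5273273587226868, 0.12794020771980286) 0.03176377713680267
ell ((343.4127502441406, 223.48806762695312), (16.912858963012695, 35.44728088378906), 92.10331726074219)
plane .157 [0.52548749 0.13210439 0.157     ]
tub [0.46  0.033 0.01 ] [0.643 0.196 0.148] [0.514 0.166 0.078]
mug [ 0.636 -0.026  0.01 ] [0.84  0.241 0.098] [0.675 0.186 0.07 ]
tum [ 0.545 -0.021  0.03 ] [0.654 0.158 0.16 ] [0.619 0.05  0.091]
tri [0.52593606 0.12890998 0.15498415] [0.52659508 0.12890346 0.15547717] 0.0008230535450509149
0.05 ((0.5053895115852356, 0.16132843494415283), (0.14790968596935272, 0.07420799136161804), 31.65502166748047)
0.09 ((0.5265518426895142, 0.12914082407951355), (0.11510790884494781, 0.11635954678058624), 74.25572967529297)
mug 504 ((0.6771723031997681, 0.17588937282562256), 0.05279584974050522)
tum 577 ((0.6151488423347473, 0.017963141202926636), 0.04068673029541969)
```

Run:
```python
from h import *
a=load('scene0')['img'][180:340,220:380]; cv2.imwrite('pics/crop0.png',cv2.resize(a,None,fx=3.5,fy=3.5))
```

```text
(no output)
```

View pics/crop0.png

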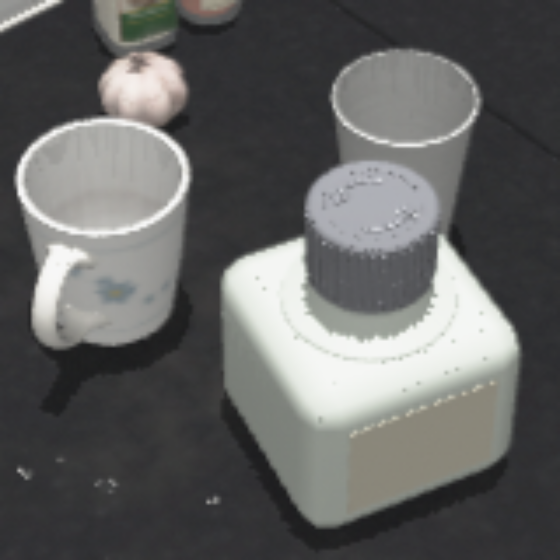

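The two views agree. The cap top is at (0.526, 0.129), height about 0.155–0.157 with radius 31.7 mm, which matches the text. The tub body is 116 mm square. The mug is at about (0.677, 0.176) and the tumbler at about (0.615, 0.018), both more than 100 mm clear of the cap axis. I'll move over the cap in steps.

```bash
python3 -m creep '{"slide":[[0.1,0.18,0.05],[0.25,0.45,0.1],[0.4,0.72,0.15],[0.5,0.91,0.2]],"twist":[[0,0,0],[0,0,0],[0,0,0],[0,0,0]],"fingers":[1,1,1,1]}' && python3 -m creep '{"slide":[[0.17,0.3,0],[0.33,0.6,0],[0.5,0.91,0],[0.5,0.91,0]],"twist":[[0,0,0],[0,0,0],[0,0,0],[0,0,0]],"fingers":[1,1,1,1]}' && python3 -m creep '{"slide":[[0.17,0.3,0],[0.33,0.6,0],[0.5,0.91,0],[0.5,0.91,0]],"twist":[[0,0,0],[0,0,0],[0,0,0],[0,0,0]],"fingers":[1,1,1,1]}'
```

```text
clock: 0.55
position: [0.2246, -0.4161, 0.2612]
ee_rot: [-0.001, 0.991, 0.131, 0.0]
contact_force: [0.5, -0.1, -0.5]
width: 0.0855
clock: 0.95
position: [0.3, -0.2773, 0.2613]
ee_rot: [-0.001, 0.991, 0.133, 0.001]
contact_force: [0.0, -0.4, -0.1]
width: 0.0854
clock: 1.35
position: [0.3754, -0.1418, 0.2613]
ee_rot: [-0.001, 0.991, 0.134, 0.001]
contact_force: [-0.4, -0.4, 0.2]
width: 0.0852
```

```bash
python3 -m creep '{"slide":[[0.17,0.3,0],[0.33,0.6,0],[0.5,0.9,0],[0.5,0.9,0]],"twist":[[0,0,0],[0,0,0],[0,0,0],[0,0,0]],"fingers":[1,1,1,1]}' && python3 -c "
from h import *
d=grab('wrist','w1');print(telemetry.get_state()['position'])" && python3 -m creep '{"slide":[[0.17,0.3,0],[0.33,0.6,0],[0.5,0.9,0],[0.5,0.9,0]],"twist":[[0,0,0],[0,0,0],[0,0,0],[0,0,0]],"fingers":[1,1,1,1]}' && python3 -c "
from h import *
d=grab('wrist','w2');print(telemetry.get_state()['qpos'])"
```

```text
clock: 1.75
position: [0.4511, -0.0076, 0.2611]
ee_rot: [-0.001, 0.991, 0.133, 0.001]
contact_force: [-0.6, -0.2, -0.4]
width: 0.0853
[ 0.4501094  -0.00935482  0.26091559]
clock: 2.2
position: [0.5264, 0.1259, 0.2606]
ee_rot: [-0.001, 0.991, 0.132, 0.001]
contact_force: [-0.4, -1.0, -0.7]
width: 0.085
[ 1.03632789e-01  2.07632926e-01  1.52625749e+00 -5.37308699e-04
  1.40840818e+00  1.41120696e+00]
```

```bash
python3 -c "
import cv2,numpy as np
a=[cv2.resize(cv2.imread('pics/w%d.png'%i),(400,300)) for i in(1,2)];cv2.imwrite('pics/w12.png',np.hstack(a))"
```

```text
(no output)
```

View pics/w12.png

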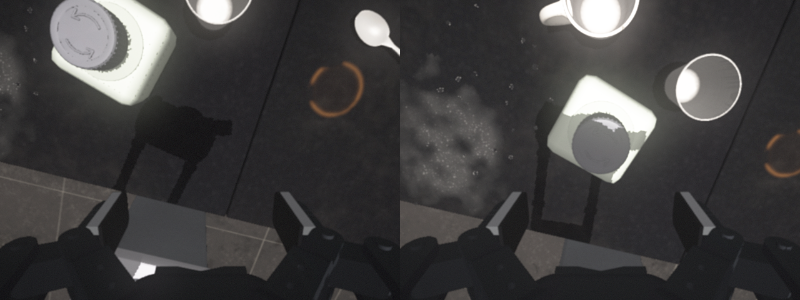

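Run:
```python
from h import *
print(telemetry.get_state()['position'])
for n in('w1','w2'):
    d=load(n);P=pts(d);z=P[...,2]
    m=(z>.152)&(z<.162)&(abs(P[...,0]-.526)<.05)&(abs(P[...,1]-.129)<.05)
    p=P[m];print(n,len(p),p.mean(0),cv2.minEnclosingCircle(p[:,:2].astype(np.float32)))
    cs,_=cv2.findContours(m.astype(np.uint8),cv2.RETR_EXTERNAL,cv2.CHAIN_APPROX_NONE)
    e=cv2.fitEllipse(max(cs,key=cv2.contourArea));print(e,plane(d,*e[0],.1565))
```

```text
[0.52522535 0.1242063  0.26050188]
w1 9709 [0.52943741 0.12592657 0.1568618 ] ((0.5290695428848267, 0.1266055703163147), 0.03135068714618683)
((133.96011352539062, 53.79054641723633), (102.75891876220703, 118.82709503173828), 143.27134704589844) [0.52972737 0.12614984 0.1565    ]
w2 6686 [0.53060637 0.12735048 0.15702654] ((0.5293969511985779, 0.12706352770328522), 0.031169958412647247)
((320.97491455078125, 232.66319274902344), (90.40056610107422, 92.74390411376953), 89.1788558959961) [0.53068265 0.12738374 0.1565    ]
```

The wrist views put the cap at (0.529, 0.127), and its height of 0.157 checks out. Averaging with the scene view gives (0.528, 0.128). Next I'll descend to TCP z of about 0.12.

```bash
python3 -m creep '{"slide":[[0.024,0.024,-0.15],[0.024,0.024,-0.35],[0.024,0.024,-0.55],[0.024,0.024,-0.7],[0.024,0.024,-0.82],[0.024,0.024,-0.9],[0.024,0.024,-0.94],[0.024,0.024,-0.94]],"twist":[[0,0,0],[0,0,0],[0,0,0],[0,0,0],[0,0,0],[0,0,0],[0,0,0],[0,0,0]],"fingers":[1,1,1,1,1,1,1,1]}' && python3 -c "
from h import *
grab('scene','s2');d=grab('wrist','w3')"
```

```text
clock: 3.05
position: [0.5271, 0.1264, 0.12]
ee_rot: [0.0, 0.992, 0.13, -0.001]
contact_force: [0.8, -0.5, -0.2]
width: 0.0854
```

```bash
python3 -c "
import cv2,numpy as np
a=[cv2.resize(cv2.imread('pics/w3.png'),(400,300)),cv2.resize(cv2.imread('pics/s2.png')[150:360,210:490],(400,300))];cv2.imwrite('pics/v3.png',np.hstack(a))"
```

```text
(no output)
```

View pics/v3.png

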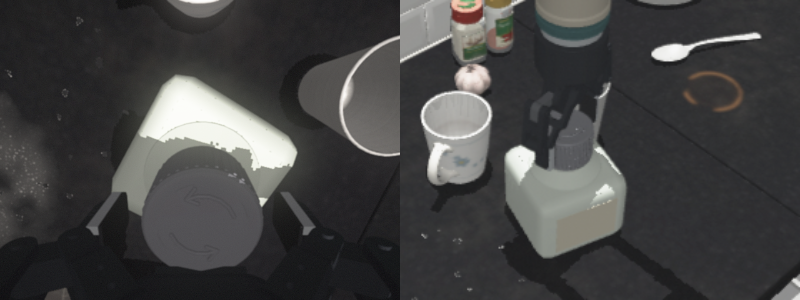

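The wrist view shows the cap (about x=202 of 400) centred between the pads at x=110 and x=293. I'll close on it at 80 N.

```bash
python3 -m creep '{"slide":[[0,0,0],[0,0,0],[0,0,0],[0,0,0],[0,0,0],[0,0,0]],"twist":[[0,0,0],[0,0,0],[0,0,0],[0,0,0],[0,0,0],[0,0,0]],"fingers":[0.2,0,-0.2,-0.5,-0.5,-0.5]}' 80; python3 -c "
from h import *
s=telemetry.get_state();print(s['moment'],s['contact_force'],s['width'])"
```

```text
clock: 3.75
position: [0.528, 0.1277, 0.1207]
ee_rot: [0.0, 0.991, 0.131, 0.001]
contact_force: [0.8, -0.7, 4.0]
width: 0.0607
[-0.15197317 -0.09109943  0.04977165] [ 0.819584   -0.66014569  4.01654354] 0.06070527662452023
```

Gripped at about 61 mm. Now I'll press down about 7.5 mm.

```bash
python3 -m creep '{"slide":[[0,0,-0.013],[0,0,-0.027],[0,0,-0.04],[0,0,-0.05],[0,0,-0.05]],"twist":[[0,0,0],[0,0,0],[0,0,0],[0,0,0],[0,0,0]],"fingers":[-0.5,-0.5,-0.5,-0.5,-0.5]}' 100; python3 -c "
from h import *
s=telemetry.get_state();print(s['moment'],s['contact_force'],s['width'])"
```

```text
clock: 4.25
position: [0.5282, 0.1278, 0.1148]
ee_rot: [0.0, 0.991, 0.131, 0.001]
contact_force: [-1.8, -0.1, 14.7]
width: 0.0599
[-0.11247699  0.31304941 -0.00526782] [-1.82237227 -0.1287573  14.744672  ] 0.059938792924541344
```

```bash
python3 -m creep '{"slide":[[0,0,-0.01],[0,0,-0.015],[0,0,-0.015],[0,0,-0.015],[0,0,-0.015],[0,0,-0.015],[0,0,-0.015]],"twist":[[0,0,0],[0,0,0],[0,0,0.01],[0,0,0.02],[0,0,0.035],[0,0,0.05],[0,0,0.05]],"fingers":[-0.5,-0.5,-0.5,-0.5,-0.5,-0.5,-0.5]}' 100; python3 -c "
from h import *
s=telemetry.get_state();print(s['moment'],s['contact_force'],s['width'],s['qpos'])
grab('scene','s3')"
```

```text
clock: 4.95
position: [0.529, 0.1276, 0.1144]
ee_rot: [0.001, 0.959, 0.285, 0.003]
contact_force: [-4.3, -0.7, 23.2]
width: 0.0604
[-0.33479132  0.55839514 -0.01029902] [-4.27531698 -0.676667   23.163003  ] 0.06038432877196307 [ 1.09242391e-01  3.19641116e-01  1.75344406e+00 -6.93182658e-04
  1.06322769e+00  1.10272796e+00]
```

```bash
python3 -m creep '{"slide":[[0,0,0],[0,0,0],[0,0,0],[0,0,0],[0,0,0]],"twist":[[0,0,0.014],[0,0,0.028],[0,0,0.042],[0,0,0.056],[0,0,0.07]],"fingers":[-0.5,-0.5,-0.5,-0.5,-0.5]}'; python3 -c "
from h import *
s=telemetry.get_state();print(s['moment'],s['contact_force'],s['qpos'])"
python3 -m creep '{"slide":[[0,0,0],[0,0,0],[0,0,0],[0,0,0],[0,0,0],[0,0,0],[0,0,0]],"twist":[[0,0,0.014],[0,0,0.028],[0,0,0.042],[0,0,0.056],[0,0,0.07],[0,0,0.078],[0,0,0.078]],"fingers":[-0.5,-0.5,-0.5,-0.5,-0.5,-0.5,-0.5]}'; python3 -c "
from h import *
s=telemetry.get_state();print(s['moment'],s['contact_force'],s['qpos'])
d=grab('scene','s4');P=pts(d);z=P[...,2]
B=np.zeros((480,640),bool);B[240:330,280:372]=1
q=P[B&(abs(z-.09)<.01)];print(cv2.minAreaRect(q[:,:2].astype(np.float32)))
cv2.imwrite('pics/s4c.png',cv2.resize(d['img'][180:340,220:400],None,fx=3.5,fy=3.5))"
```

```text
clock: 5.5
position: [0.5295, 0.1274, 0.1144]
ee_rot: [0.002, 0.873, 0.488, 0.003]
contact_force: [-2.1, -2.5, 23.4]
width: 0.0603
[-0.3779247   0.36623587 -0.19801767] [-2.0764724  -2.50330687 23.35592052] [ 1.08924680e-01  3.19806768e-01  1.75330079e+00 -1.02343387e-03
  1.06241590e+00  6.61297987e-01]
clock: 6.2
position: [0.5299, 0.1274, 0.1144]
ee_rot: [0.003, 0.729, 0.684, 0.002]
contact_force: [-1.7, -2.5, 22.2]
width: 0.0598
[-0.4107675   0.29087985 -0.06374783] [-1.67696623 -2.53858918 22.23887946] [ 1.08900990e-01  3.19963387e-01  1.75299492e+00 -1.15627739e-03
  1.06165110e+00  1.73574542e-01]
((0.5256861448287964, 0.12953466176986694), (0.11438056826591492, 0.11312942951917648), 73.5014877319336)
```

View pics/s4c.png

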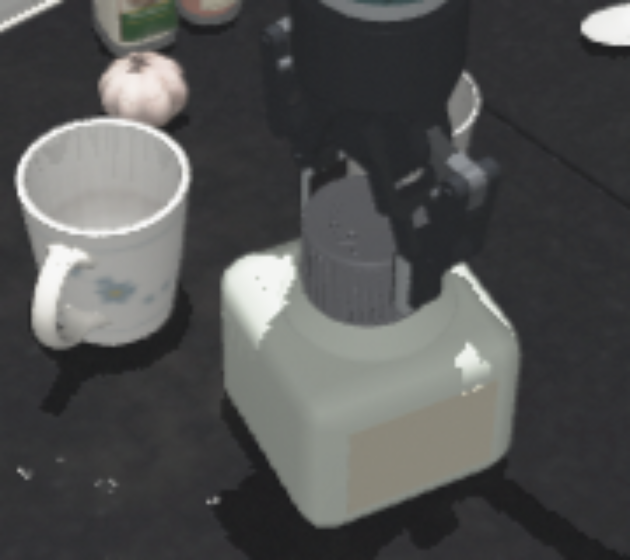

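The scene view shows the tub and its label unmoved and the jaws turned. The turn is 71° and the moment has dropped off, so the cap is probably free. I'll lift gently and watch the force.

```bash
python3 -m creep '{"slide":[[0,0,0.02],[0,0,0.04],[0,0,0.06],[0,0,0.08],[0,0,0.09],[0,0,0.09]],"twist":[[0,0,0],[0,0,0],[0,0,0],[0,0,0],[0,0,0],[0,0,0]],"fingers":[-0.5,-0.5,-0.5,-0.5,-0.5,-0.5]}'; python3 -c "
from h import *
s=telemetry.get_state();print(s['moment'],s['contact_force'],s['qpos'])
d=grab('side','d5')
cv2.imwrite('pics/d5c.png',cv2.resize(d['img'][180:330,270:420],None,fx=4,fy=4))"
```

```text
clock: 6.85
position: [0.5282, 0.127, 0.1239]
ee_rot: [0.001, 0.73, 0.684, 0.0]
contact_force: [4.1, -4.3, 3.0]
width: 0.0599
[-0.50215495 -0.68320547 -0.03544795] [ 4.13809926 -4.26374295  2.96541284] [ 1.08834937e-01  3.10980574e-01  1.73938258e+00 -1.51239379e-03
  1.08987013e+00  1.74171172e-01]
```

View pics/d5c.png

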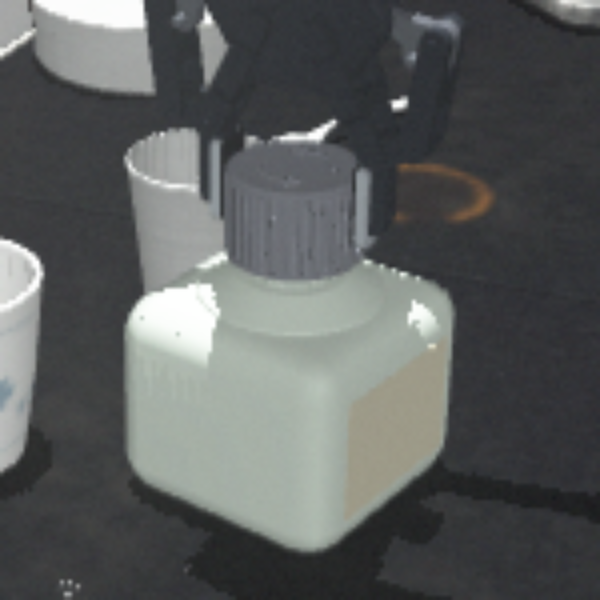

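The cap has risen about 3 mm above its closed height with no downward pull, and the tub is still standing, so it is free. I'll lift on slowly.

```bash
python3 -m creep '{"slide":[[0,0,0.02],[0,0,0.04],[0,0,0.06],[0,0,0.06]],"twist":[[0,0,0],[0,0,0],[0,0,0],[0,0,0]],"fingers":[-0.5,-0.5,-0.5,-0.5]}'; python3 -m creep '{"slide":[[0,0,0.03],[0,0,0.06],[0,0,0.09],[0,0,0.09]],"twist":[[0,0,0],[0,0,0],[0,0,0],[0,0,0]],"fingers":[-0.5,-0.5,-0.5,-0.5]}';python3 -c "
from h import *
d=grab('side','d6')
cv2.imwrite('pics/d6c.png',cv2.resize(d['img'][180:330,270:420],None,fx=4,fy=4))"
```

```text
clock: 7.3
position: [0.5273, 0.1276, 0.1327]
ee_rot: [-0.0, 0.73, 0.684, -0.0]
contact_force: [3.1, -2.4, -1.6]
width: 0.0597
clock: 7.7
position: [0.5274, 0.1281, 0.1475]
ee_rot: [-0.0, 0.73, 0.684, 0.001]
contact_force: [-0.6, 0.1, -1.7]
width: 0.0598
```

View pics/d6c.png

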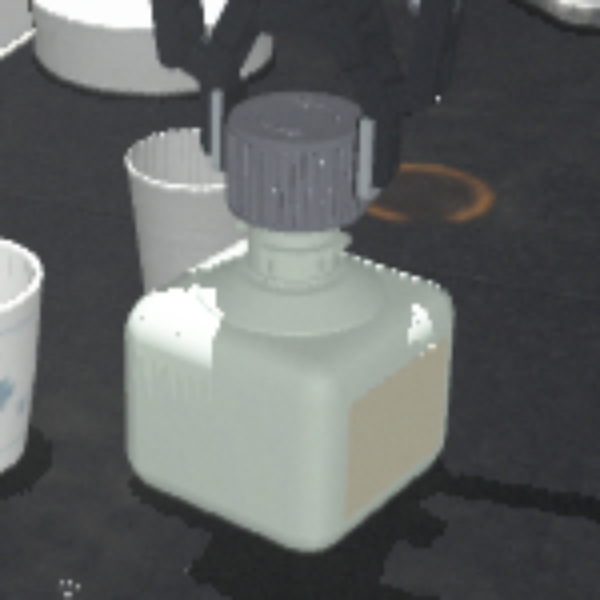

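The cap is clear: the neck with its ledges is visible below it and the tub is unmoved. I'll check a spot for putting it down, aiming for about (0.44, -0.05).

```bash
python3 -m creep '{"slide":[[0,0,0.1],[0,0,0.2],[0,0,0.3],[0,0,0.3]],"twist":[[0,0,0],[0,0,0],[0,0,0],[0,0,0]],"fingers":[-0.5,-0.5,-0.5,-0.5]}'
python3 - <<'E'
from h import *
for n in('scene0','w1'):
    d=load(n);P=pts(d)
    for y in(-.09,-.05,0):
        row=[]
        for x in np.arange(.28,.56,.02):
            m=(abs(P[...,0]-x)<.008)&(abs(P[...,1]-y)<.008)
            row.append((round(float(x),2),int(m.sum()),round(float(np.nanmedian(P[...,2][m]))*1000) if m.sum() else None))
        print(n,y,row)
s=telemetry.get_state();print(s['position'],s['contact_force'],s['qpos'])
E
```

```text
clock: 8.15
position: [0.5285, 0.128, 0.1935]
ee_rot: [0.001, 0.73, 0.684, 0.002]
contact_force: [0.3, 0.1, -1.0]
width: 0.0599
scene0 -0.09 [(0.28, 60, -306), (0.3, 59, -2), (0.32, 326, -304), (0.34, 54, -3), (0.36, 53, -2), (0.38, 48, -2), (0.4, 49, -2), (0.42, 48, -2), (0.44, 48, -2), (0.46, 43, -2), (0.48, 43, -2), (0.5, 43, -2), (0.52, 40, -2), (0.54, 38, -2), (0.56, 36, -3)]
scene0 -0.05 [(0.28, 107, -305), (0.3, 72, -2), (0.32, 344, -290), (0.34, 68, -2), (0.36, 65, -2), (0.38, 55, -2), (0.4, 57, -2), (0.42, 58, -2), (0.44, 49, -2), (0.46, 55, -2), (0.48, 45, -2), (0.5, 50, -2), (0.52, 47, -2), (0.54, 48, -2), (0.56, 46, -2)]
scene0 0 [(0.28, 86, -93), (0.3, 75, -2), (0.32, 349, -267), (0.34, 67, -2), (0.36, 64, -2), (0.38, 65, -2), (0.4, 64, -2), (0.42, 57, -1), (0.44, 58, -2), (0.46, 56, -2), (0.48, 59, -2), (0.5, 59, -2), (0.52, 50, -2), (0.54, 53, -2), (0.56, 46, -2)]
w1 -0.09 [(0.28, 0, None), (0.3, 145, 1), (0.32, 159, 0), (0.34, 166, 1), (0.36, 170, 1), (0.38, 183, 1), (0.4, 187, 1), (0.42, 193, 1), (0.44, 200, 0), (0.46, 210, 1), (0.48, 216, 0), (0.5, 230, 0), (0.52, 237, 0), (0.54, 248, 0), (0.56, 253, 0)]
w1 -0.05 [(0.28, 0, None), (0.3, 160, 1), (0.32, 180, 1), (0.34, 185, 1), (0.36, 194, 1), (0.38, 203, 1), (0.4, 202, 1), (0.42, 222, 1), (0.44, 229, 1), (0.46, 2467, 297), (0.48, 4632, 319), (0.5, 254, 1), (0.52, 263, 1), (0.54, 277, 0), (0.56, 285, 0)]
w1 0 [(0.28, 0, None), (0.3, 164, 1), (0.32, 181, 1), (0.34, 191, 1), (0.36, 201, 1), (0.38, 204, 1), (0.4, 216, 1), (0.42, 221, 1), (0.44, 233, 1), (0.46, 4546, 343), (0.48, 248, 1), (0.5, 260, 0), (0.52, 271, 0), (0.54, 285, 0), (0.56, 297, 0)]
[0.52852198 0.12798147 0.1934593 ] [ 0.27317762  0.05170362 -1.03626393] [1.09417292e-01 2.51396710e-01 1.63664823e+00 2.94947743e-04
 1.24956814e+00 1.74189210e-01]
```

```bash
python3 -m creep '{"slide":[[-0.07,-0.15,0],[-0.15,-0.3,0],[-0.22,-0.45,0],[-0.295,-0.593,0],[-0.295,-0.593,0]],"twist":[[0,0,0],[0,0,0],[0,0,0],[0,0,0],[0,0,0]],"fingers":[-0.5,-0.5,-0.5,-0.5,-0.5]}'; python3 -m creep '{"slide":[[-0.07,-0.15,0],[-0.15,-0.3,0],[-0.22,-0.45,0],[-0.295,-0.593,0],[-0.295,-0.593,0]],"twist":[[0,0,0],[0,0,0],[0,0,0],[0,0,0],[0,0,0]],"fingers":[-0.5,-0.5,-0.5,-0.5,-0.5]}';  python3 -m creep '{"slide":[[0,0,-0.15],[0,0,-0.35],[0,0,-0.55],[0,0,-0.75],[0,0,-0.9],[0,0,-0.95],[0,0,-0.95]],"twist":[[0,0,0],[0,0,0],[0,0,0],[0,0,0],[0,0,0],[0,0,0],[0,0,0]],"fingers":[-0.5,-0.5,-0.5,-0.5,-0.5,-0.5,-0.5]}'; python3 -c "
from h import *
d=grab('side','d7');e=grab('scene','s7')
cv2.imwrite('pics/v7.png',np.hstack([cv2.resize(d['img'][150:330,260:440],(400,400)),cv2.resize(e['img'][150:390,280:520],(400,400))]))
P=pts(d);z=P[...,2]
for nm,D in(('side',d),('scene',e)):
    P=pts(D);m=(np.hypot(P[...,0]-.44,P[...,1]+.05)<.045)&(P[...,2]<.075)&(P[...,2]>.03);p=P[m];print(nm,len(p),np.percentile(p[:,2],[50,80,95]),p.mean(0))
"
```

```text
clock: 8.65
position: [0.4809, 0.037, 0.1906]
ee_rot: [-0.001, 0.73, 0.683, -0.001]
contact_force: [0.4, -0.0, -1.0]
width: 0.0601
clock: 9.15
position: [0.4377, -0.0513, 0.191]
ee_rot: [-0.0, 0.731, 0.683, -0.001]
contact_force: [-0.6, 0.7, -2.2]
width: 0.0599
clock: 9.85
position: [0.4386, -0.0494, 0.0481]
ee_rot: [-0.001, 0.73, 0.684, -0.0]
contact_force: [0.4, -0.1, -1.0]
width: 0.06
side 478 [0.06143615 0.06925943 0.07349737] [ 0.43440503 -0.02667977  0.06062029]
scene 494 [0.06056068 0.0695251  0.07367337] [ 0.42807239 -0.02683803  0.0596219 ]
```

View pics/v7.png

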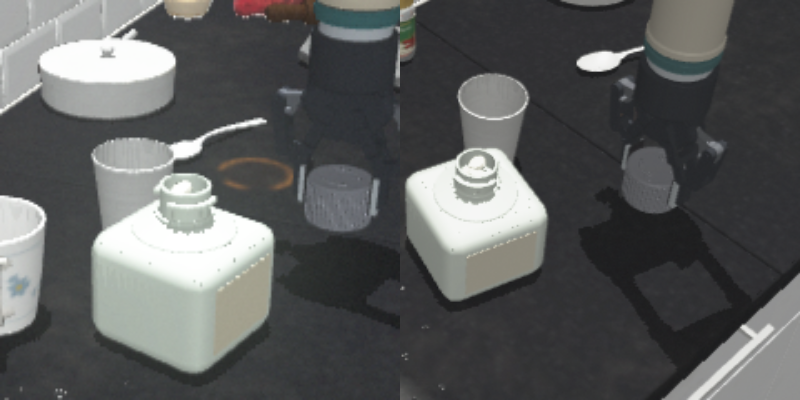

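The cap is upright in the jaws at TCP z 0.048, and the tub stands open. I'll lower it, slowing near contact.

```bash
python3 -m creep '{"slide":[[0,0,-0.08],[0,0,-0.16],[0,0,-0.22],[0,0,-0.24],[0,0,-0.24]],"twist":[[0,0,0],[0,0,0],[0,0,0],[0,0,0],[0,0,0]],"fingers":[-0.5,-0.5,-0.5,-0.5,-0.5]}'; python3 -m creep '{"slide":[[0,0,-0.015],[0,0,-0.03],[0,0,-0.04],[0,0,-0.04]],"twist":[[0,0,0],[0,0,0],[0,0,0],[0,0,0]],"fingers":[-0.5,-0.5,-0.5,-0.5]}';python3 -c "
from h import *
s=telemetry.get_state();print(s['position'],s['contact_force'],s['moment'])
d=grab('side','d8')
cv2.imwrite('pics/d8.png',cv2.resize(d['img'][190:310,350:470],None,fx=4,fy=4))"
```

```text
clock: 10.45
position: [0.4392, -0.0503, 0.0133]
ee_rot: [0.0, 0.73, 0.684, 0.0]
contact_force: [-0.2, 0.1, -0.6]
width: 0.06
clock: 10.85
position: [0.4388, -0.0502, 0.007]
ee_rot: [-0.0, 0.73, 0.684, -0.0]
contact_force: [-0.3, -0.3, -0.9]
width: 0.0601
[ 0.43881662 -0.05020897  0.00698952] [-0.32998023 -0.2918454  -0.86523711] [ 0.02496299 -0.03725693  0.01501376]
```

View pics/d8.png

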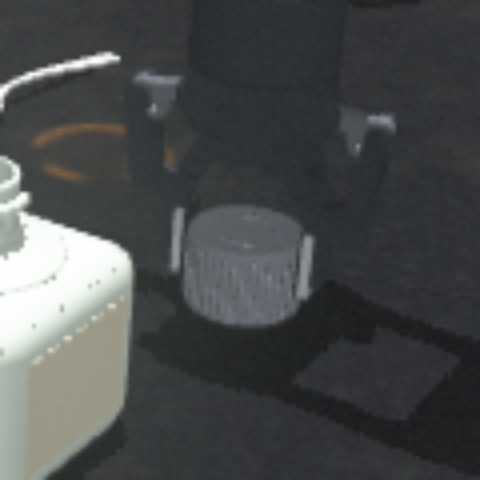

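The cap hangs upright just above the worktop with no contact force yet. I'll lower in about 1 mm steps until I feel it.

```bash
python3 -m creep '{"slide":[[0,0,-0.007],[0,0,-0.014],[0,0,-0.014]],"twist":[[0,0,0],[0,0,0],[0,0,0]],"fingers":[-0.5,-0.5,-0.5]}'; python3 -m creep '{"slide":[[0,0,-0.007],[0,0,-0.007]],"twist":[[0,0,0],[0,0,0]],"fingers":[-0.5,-0.5]}'
```

```text
clock: 11.2
position: [0.4391, -0.0503, 0.006]
ee_rot: [0.0, 0.73, 0.684, 0.0]
contact_force: [-3.6, 1.0, 9.9]
width: 0.0599
clock: 11.4
position: [0.4391, -0.0503, 0.0059]
ee_rot: [0.001, 0.73, 0.684, 0.0]
contact_force: [-6.2, 0.8, 21.5]
width: 0.0598
```

Contact at TCP z of about 0.006. I'll ease off the excess force, then open.

```bash
python3 -m creep '{"slide":[[0,0,0.008],[0,0,0.014],[0,0,0.014]],"twist":[[0,0,0],[0,0,0],[0,0,0]],"fingers":[-0.5,-0.5,-0.5]}'; python3 -m creep '{"slide":[[0,0,0],[0,0,0],[0,0,0],[0,0,0],[0,0,0],[0,0,0]],"twist":[[0,0,0],[0,0,0],[0,0,0],[0,0,0],[0,0,0],[0,0,0]],"fingers":[0.5,0.7,1,1,1,1]}' 20; python3 -c "
from h import *
d=grab('wrist','w9')
cv2.imwrite('pics/w9v.png',d['img'])"
```

```text
clock: 11.7
position: [0.4391, -0.0503, 0.0061]
ee_rot: [0.0, 0.73, 0.684, 0.0]
contact_force: [-1.0, -0.3, 4.8]
width: 0.0598
clock: 12.3
position: [0.4389, -0.0502, 0.006]
ee_rot: [-0.0, 0.73, 0.684, 0.0]
contact_force: [-0.3, -0.2, 0.6]
width: 0.0854
```

View pics/w9v.png

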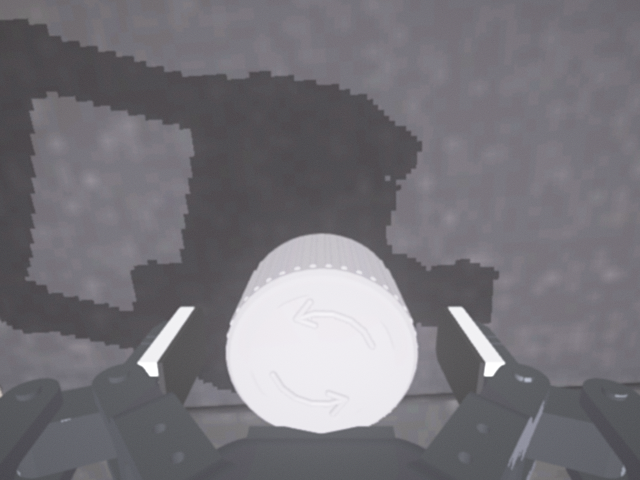

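The jaws are open with a clear gap either side of the cap, which is centred at x≈321 between the pads at 165 and 475. I'll raise straight up and check.

```bash
python3 -m creep '{"slide":[[0,0,0.05],[0,0,0.15],[0,0,0.3],[0,0,0.5],[0,0,0.7],[0,0,0.9],[0,0,0.9]],"twist":[[0,0,0],[0,0,0],[0,0,0],[0,0,0],[0,0,0],[0,0,0],[0,0,0]],"fingers":[1,1,1,1,1,1,1]}'; python3 -c "
from h import *
W=[grab(n,n[0]+'10') for n in('scene','side','wrist')]
cv2.imwrite('pics/v10.png',np.hstack([cv2.resize(W[0]['img'][150:390,200:520],(400,300)),cv2.resize(W[1]['img'][150:330,220:460],(400,300))]))
for D in W:
    P=pts(D);z=P[...,2]
    def rep(nm,c,r,lo,hi):
        m=(np.hypot(P[...,0]-c[0],P[...,1]-c[1])<r)&(z>lo)&(z<hi);p=P[m]
        if len(p)>20: print(nm,len(p),'z',np.round(np.median(p[:,2]),4),np.round(cv2.minEnclosingCircle(p[:,:2].astype(np.float32))[0],3),np.round(cv2.minEnclosingCircle(p[:,:2].astype(np.float32))[1],3), 'plane fit',np.round(np.linalg.lstsq(np.c_[p[:,:2]-p[:,:2].mean(0),np.ones(len(p))],p[:,2],rcond=None)[0],3))
    print('--');rep('cap',(.439,-.05),.05,.034,.05);rep('mug',(.677,.176),.075,.085,.105);rep('tum',(.615,.018),.06,.09,.112)
    m=(np.hypot(P[...,0]-.5265,P[...,1]-.1285)<.09)&(abs(z-.09)<.01)
    if m.sum()>50: print('tub',cv2.minAreaRect(P[m][:,:2].astype(np.float32)))
"
```

```text
clock: 13.05
position: [0.4419, -0.051, 0.1453]
ee_rot: [0.004, 0.73, 0.684, 0.003]
contact_force: [0.4, -0.3, 0.7]
width: 0.0857
--
cap 690 z 0.0381 [ 0.437 -0.047] 0.033 plane fit [0.007 0.01  0.038]
mug 507 z 0.0912 [0.678 0.174] 0.05 plane fit [ 0.001 -0.001  0.091]
tum 418 z 0.0964 [0.617 0.019] 0.041 plane fit [-0.006  0.005  0.096]
tub ((0.5253225564956665, 0.13014240562915802), (0.11391930282115936, 0.1145937442779541), 74.31165313720703)
--
cap 399 z 0.0412 [ 0.437 -0.048] 0.032 plane fit [ 0.003 -0.052  0.041]
mug 625 z 0.0917 [0.673 0.178] 0.054 plane fit [ 0.006 -0.011  0.092]
tum 480 z 0.0977 [0.617 0.019] 0.041 plane fit [-0.008  0.002  0.098]
tub ((0.5266093015670776, 0.13072317838668823), (0.11330775171518326, 0.11362909525632858), 75.00166320800781)
--
cap 6793 z 0.0405 [ 0.439 -0.049] 0.031 plane fit [-0.001 -0.01   0.04 ]
tum 1965 z 0.0971 [0.594 0.015] 0.027 plane fit [-0.706 -0.107  0.097]
tub ((0.5358662009239197, 0.06557407975196838), (0.008306740783154964, 0.06064885854721069), 83.89425659179688)
```

View pics/v10.png

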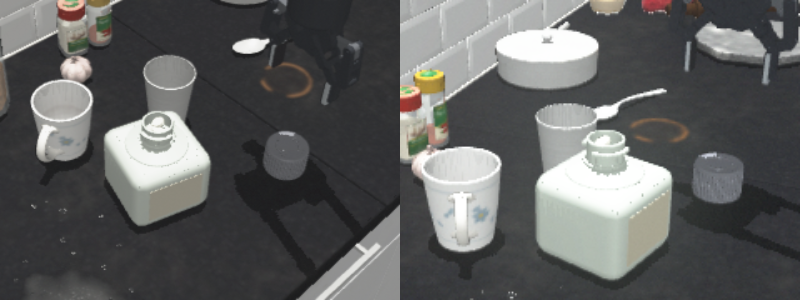

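The cap stands flat on the worktop: its top is at z 0.0405, its tilt is under 1° in the wrist view, and it is about 0.20 m from the tub. The tub, mug and tumbler are where they were, and the gripper is clear. I'll hand in.

```bash
python3 -c "
from rig import order;print(order.sign_off())"
```

```text
the job is handed in; nothing more can be done
None
```

The tub is open and the cap stands right way up on the worktop beside it. The job was handed in at about 13 s; no verdict is reported.

I gripped the cap, pressed it down about 6 mm with 23 N and twisted it 71° anticlockwise. On letting up it rose about 3 mm, and it lifted off with no pull on the tub. I set it down at about (0.439, -0.050) and raised the gripper clear.

**Last checks:**
- **Cap:** its top is at z 0.0405, which matches the 40.5 mm expected. The wrist view shows a tilt under 1° and puts it about 0.20 m from the tub. The side view's rougher depth fit gave about 3°, still within the 7° limit.
- **Tub, mug and tumbler:** the tub is upright, and all three are within about 5 mm of where they started, which is within measurement noise. The wrist view saw the tub and tumbler only in part, so I ignored its positions for them.
- **Robot:** the gripper touched nothing at hand-in.

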